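# Draw back the lid of the tenon box and dry-fit a loose tenon

## Task

Lower the fingertips gently on to the tenon box's sliding lid, draw it back to its stop with light pressure (the thin lid must not be pressed hard), and leave it open. Then lift the loose tenon out of its slot and seat it upright and fully home in the mortise of the stile, without forcing it, and let go. Leave the glue bottle, the glue pot, the offcut and the mallet where they are.

Things in the scene. Friction and masses are not known exactly. Their poses are not given: they have to be found in the camera images.
- box: Fixed brown tenon box, 250 long (x) x 140 wide (y) x 101 mm tall, walls 12 mm thick; origin at the centre of its underside, z up. It stands on a thin board (280 x 165 mm, 3 to 12 mm thick). The lid slides out over its low -x end; the other three walls rise 8 mm above the lid's top face. Inside (116 mm wide) is a slotted rack, its top 38 mm above the box's underside.
- lid (a joint): How far the lid is drawn out towards the box's -x, in m: 0 shut, 0.125 at its stop (0.105 or more counts as drawn back). Snug in its grooves: it takes 5 to 6 N to slide, stays where it is left and cannot come out. It starts shut or up to 12 mm open. The thin panel bows about 1 mm per 10 N and splits above 25 N; come down on it slowly.
- lid_top (a point): Centre of the lid's top face, moving with it; 93 mm above the box's underside, 3.5 mm from the box's centre towards -x when shut; axes as the box's. The lid is a flat light-wood panel 243 x 125 x 5 mm, without handle or notch, with no free edge to take hold of.
- tenon_mid (a point): Centre (half-way up) of the one loose tenon: light beech, 28 (its x) x 14 (its y) x 75 mm tall (z), 20 to 35 g, ends eased by 1 mm. It starts upright under the lid in the middle slot of the rack's far row, 60 mm from the box's centre towards the box's +x, 53 mm from the far wall, foot 8 mm above the box's underside, 45 mm of it above the rack, 1 mm play each side.
- mortise (a point): Centre of the mouth of the mortise in the stile's top edge, 73 mm above the bench; x along the stile, z up. The mortise is 30 (x) x 16 (y) mm and 35 mm deep, rim chamfered 1.5 mm: the tenon seated home has its centre 2.5 mm above the mouth and 40 mm of it stands proud. More than 50 N between tenon and stile counts as forcing.
- stile: Fixed light-wood door stile, 300 long (x) x 45 wide (y) x 70 mm tall, lying on a black rubber mat 340 x 110 x 3 mm; origin at the centre of the mat's underside on the bench.
- tenon: The loose tenon; origin at the centre of its foot.
- glue: Bystander: yellow glue bottle with orange cap, 60 mm diameter, 170 mm tall, standing; origin at the centre of its underside. Leave alone.
- offcut: Bystander: light-wood offcut, 80 x 45 x 45 mm, lying on the bench; origin at the centre of its underside. Leave alone.
- mallet: Bystander: wooden joiner's mallet lying on its side, 300 mm long along its x, head (90 x 130 x 65 mm) centred 120 mm towards +x; origin under the handle on the bench. Leave alone.
- gluepot: Bystander: white plastic pot, 72 mm across, 85 mm tall; origin at the centre of its underside. Leave alone.

How it is judged:
By the outcome, as a careful person would: the job done as asked, in the order asked, and still so for the second after the job is handed in, with the robot touching nothing.
It also fails if it takes over 72 s, if anything falls off the work surface, if the arm or the gripper's body presses on something with over 40 N, if the wrist force passes 120 N, or if a joint passes its speed limit or range.

## Robot

A 6-joint arm with a two-finger parallel gripper is mounted at the origin on the work surface. World frame = base frame: x ahead of the robot, y to its left, z up, the work surface at z = 0. Lengths are in m, angles in rad, forces in N, time in s.
With the tool pointing down it reaches from about 0.35 to 0.775 m from the base axis. Payload 7.3 kg.
Tool frame: the origin (TCP) lies at the centre of the arm's flange, where the gripper is bolted on; the fingertips stand 178 mm ahead of it and the grasp point (between the pads) lies 159 mm ahead of it; z points along the fingers, y is the line along which they close (so a half turn about z gives the same grasp; the last joint's range is limited). The gripper opens to 92 mm and grips with 3 to 60 N. Pads are 19 mm wide; open, the fingers measure 130 mm over their backs; the gripper's body (75 mm by 190 mm) begins 47 mm behind the grasp point.
Start: joints at [-1.432, 0.342, 1.524, -0, 1.275, -0.146], TCP at [0.148, -0.504, 0.405] pointing down, gripper open.
Joint ranges: [-2.53, 2.53], [-0.77, 2.02], [0.04, 2.7], [-1, 4.14], [0.28, 2.66], [-3.11, 3.11]. Speed limits (rad/s): [2.57, 2.57, 3.14, 3.14, 3.14, 3.14].

## Interface

Orientations are given as [roll, pitch, yaw] about the fixed x, y, z axes, in that order (R = Rz(yaw) Ry(pitch) Rx(roll)).
In Python, from cell import telemetry, vision, ticket gives the robot as it stands.
- The arm moves only by the shell command python3 -m crank 'ROWS' [FORCE]. ROWS is JSON, a list of rows, each a list of 5 numbers: the gripper command: -1 is shut, 1 is fully open, values between are in proportion, then the shift along the tool's x, y, z in mm, then the turn about the tool's z in rad. In form: [[fingers, dx, dy, dz, roll], ...]. A call has 1 to 12 rows; each row is the pose to reach, as a shift and turn from the pose commanded when the call began, along the tool's axes at that moment; what a row does not reach only later rows make up. A row lasts 1/12 s, in which the tool goes at most 41.7 mm and 7.16 degrees, less where a joint would pass 70% of its speed; a pose out of reach is approached as far as the arm can. A call with a gripper value outside its range is refused whole. The fingers move at their own pace and stop on an object; FORCE is the grip in N (left out, the last holds). Time passes only in rows, so rows that repeat a pose let the fingers close. It gives the time, the measured TCP pose, the force, the opening and the grip force at its end, in the units of the state.
- telemetry.observe(): the state, without advancing time (a new reading comes with each control period).
- vision.read_camera(name): name is "side" or "top"; returns (picture, depth): 480x640x3 uint8, red, green, blue; 480x640 float32, m along the optical axis (not along the pixel's ray), 0 where there is no reading.
- vision.get_calibration(name): a dict with "camera_matrix" (3x3 intrinsics, pixels), "rvec" (rotation vector, rad) and "tvec" (3), from world to camera coordinates, as OpenCV has them. Camera axes: x right, y down, z forward; pixel columns grow to the right and rows downward; lengths in m; the calibration is good to about 2 mm. A picture is of the moment at which its call begins. get_calibration takes no time and is no camera call.
- ticket.hand_in(): hands the job in; it is judged then, once.
The state is a dict: "time": time; "qpos": joint angles; "qvel": joint speeds; "joint_efforts": joint torques, N m; "tool_pos": TCP position; "tool_rot": TCP orientation; "contact_force": force on the tool from outside, world axes, zero at the start; "torque": the same for the moment, N m; "opening": finger opening in m; "grip_force": force on a finger pad.
Only numpy, scipy, OpenCV 4.12 (cv2) and the standard library are available. Lean on these libraries where they do the work, as an engineer would, in place of code of your own. Each camera call takes 0.05 s, during which the arm holds its last target. There are 200 camera calls.

## Working session

There is one attempt and no reset: what is moved stays moved. The work goes in short steps, Python scripts to look and compute and a shell command to move; the robot and the scene stay as the last step left them, time stands still between calls to the robot, and variables do not carry over. Pictures are saved under pics/ and viewed, at most 10 in all, crops included, and the job is handed in when it is done.

```bash
mkdir -p pics; cat > h.py <<'E'
import numpy as np, cv2
from cell import telemetry, vision, ticket
def cal(n):
    c=vision.get_calibration(n);K=np.array(c["camera_matrix"],float);R=cv2.Rodrigues(np.array(c["rvec"],float))[0];t=np.array(c["tvec"],float).ravel();return K,R,t
def cloud(n,d):
    K,R,t=cal(n);v,u=np.mgrid[0:480,0:640];p=np.stack([(u-K[0,2])/K[0,0]*d,(v-K[1,2])/K[1,1]*d,d],-1);w=(p-t)@R;w[d==0]=np.nan;return w
def onz(n,u,v,z):
    K,R,t=cal(n);r=R.T@np.linalg.inv(K)@np.array([u,v,1.]);c=-R.T@t;return c+r*(z-c[2])/r[2]
def proj(n,p):
    K,R,t=cal(n);q=K@(R@np.array(p)+t);return q[:2]/q[2]
def grab(n,f):
    im,d=vision.read_camera(n);cv2.imwrite(f"pics/{f}.png",im[:,:,::-1]);np.save(f"pics/{f}.npy",d);return im,d
E
python3 - <<'E'
from h import *
for n in("top","side"):
    grab(n,n+"0");K,R,t=cal(n);print(n,-R.T@t,R[2],K[0,0])
s=telemetry.observe();print({k:np.round(s[k],3) for k in s})
E
```

```text
top [0.39558068 0.02761234 1.11552888] [ 0.16786735 -0.02702599 -0.98543906] 468.4784555326386
side [0.33232952 1.17802712 0.78781014] [ 0.18277905 -0.84238659 -0.50692864] 581.1526009532993
{'time': np.float64(0.1), 'qpos': array([-1.432,  0.343,  1.525, -0.   ,  1.275, -0.146]), 'qvel': array([-0.001, -0.002, -0.002, -0.001,  0.002, -0.001]), 'joint_efforts': array([ 2.000e-03, -4.320e+01, -2.447e+01,  7.200e-02,  5.300e-02,
       -0.000e+00]), 'tool_pos': array([ 0.148, -0.504,  0.404]), 'tool_rot': array([-3.14 , -0.   ,  0.285]), 'contact_force': array([-0.591,  0.415,  0.289]), 'torque': array([0.002, 0.062, 0.027]), 'grip_force': np.float64(0.0), 'opening': np.float64(0.092)}
```

View pics/top0.png

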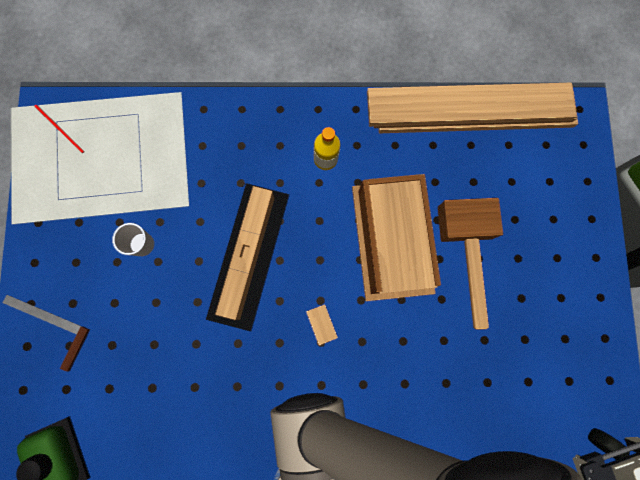

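View pics/side0.png

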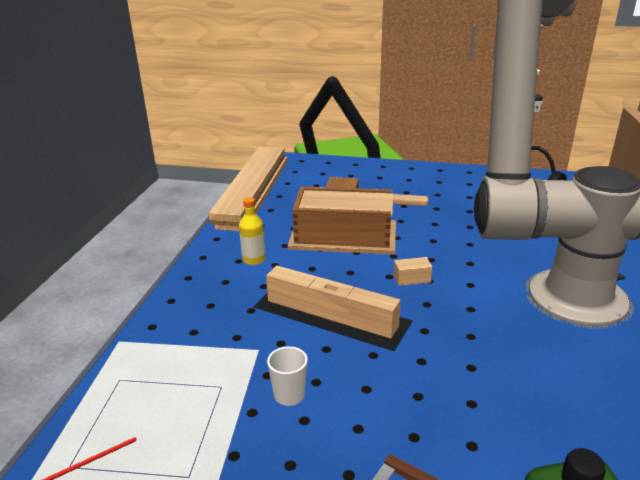

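Top view: the box is at about (398,237), with its open end towards the robot (row ~295). The stile is at (247,255) with the mortise near (243,252). The mallet is right of the box and the bottle is at (327,148). I'll enlarge the box and the mortise.

```bash
python3 - <<'E'
from h import *
im=cv2.imread("pics/top0.png");d=np.load("pics/top0.npy")
a=cv2.resize(im[165:310,345:445],None,fx=4,fy=4,interpolation=cv2.INTER_CUBIC)
b=cv2.resize(im[180:330,200:295],None,fx=4,fy=4,interpolation=cv2.INTER_CUBIC)[:580]
cv2.imwrite("pics/c0.png",np.hstack([a,b]))
w=cloud("top",d)
# lid top points & stile top points
for nm,(u0,u1,v0,v1),(zl,zh) in(("lid",(345,445,165,310),(.085,.115)),("rim",(345,445,165,310),(.103,.125)),("stile",(200,295,180,330),(.06,.085))):
    s=w[v0:v1,u0:u1].reshape(-1,3);s=s[(s[:,2]>zl)&(s[:,2]<zh)]
    print(nm,len(s),np.median(s,0),np.percentile(s[:,2],[5,25,50,75,95]),cv2.minAreaRect(s[:,:2].astype(np.float32)*1000))
s=w[165:310,345:445,2];print(np.histogram(s[~np.isnan(s)],bins=np.arange(-.01,.13,.005)))
im=cv2.imread("pics/side0.png");cv2.imwrite("pics/c1.png",np.vstack([cv2.resize(im[255:355,250:415],None,fx=4,fy=4,interpolation=cv2.INTER_CUBIC)]))
E
```

```text
lid 7301 [ 0.5701582  -0.17656576  0.10510984] [0.10135131 0.10355357 0.10510984 0.10736382 0.1133256 ] ((573.925048828125, -176.85299682617188), (254.399658203125, 141.32278442382812), 5.37815523147583)
rim 6153 [ 0.57221242 -0.1768      0.10577002] [0.10333892 0.10444669 0.10577002 0.10920117 0.11404532] ((573.94921875, -176.93963623046875), (254.29014587402344, 141.09768676757812), 5.321369647979736)
stile 2717 [0.53238701 0.17053014 0.07322337] [0.06911009 0.07184114 0.07322337 0.07448439 0.0763909 ] ((539.5274658203125, 169.18887329101562), (46.472476959228516, 299.91485595703125), 74.92035675048828)
(array([  44, 2380, 2770,  307,  808,  109,   60,   50,   58,   50,   48,
         50,   57,   34,   33,   36,   39,   34,   37,   33,   39,   77,
       3371, 2522, 1259,  140,    0,    0]), array([-0.01 , -0.005,  0.   ,  0.005,  0.01 ,  0.015,  0.02 ,  0.025,
        0.03 ,  0.035,  0.04 ,  0.045,  0.05 ,  0.055,  0.06 ,  0.065,
        0.07 ,  0.075,  0.08 ,  0.085,  0.09 ,  0.095,  0.1  ,  0.105,
        0.11 ,  0.115,  0.12 ,  0.125,  0.13 ]))
```

View pics/c0.png

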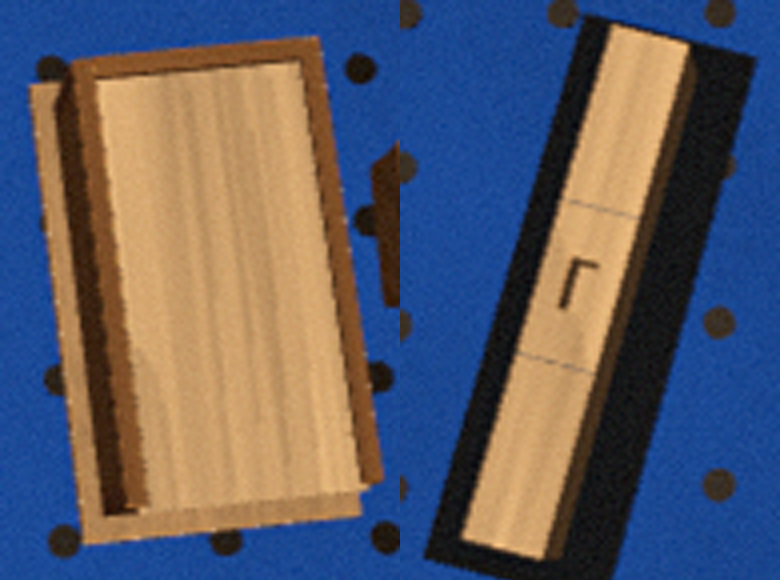

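View pics/c1.png

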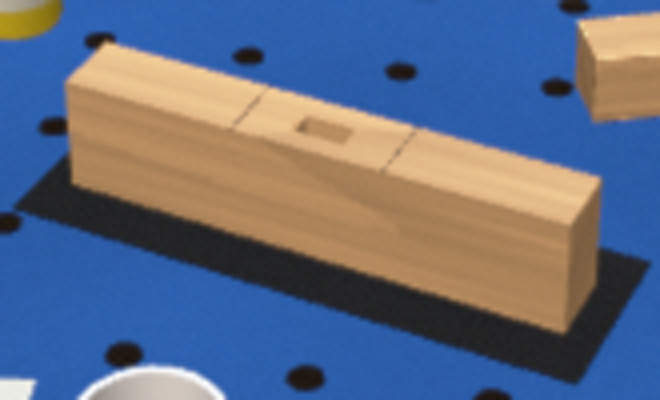

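```bash
python3 - <<'E'
from h import *
z=.113
P=[onz("top",345+(x+.5)/4-.5,165+(y+.5)/4-.5,z)[:2]*1000 for x,y in((72,60),(320,38),(383,485),(148,508))]
print("box corners",np.round(P,1),"mean",np.mean(P,0))
T=lambda x,y:onz("top",200+(x-400+.5)/4-.5,180+(y+.5)/4-.5,.073)*1000
S=lambda x,y:onz("side",250+(x+.5)/4-.5,255+(y+.5)/4-.5,.073)*1000
print("top: ends",T(608,25),T(690,45),T(545,560),T(462,540),"mean",np.mean([T(608,25),T(690,45),T(545,560),T(462,540)],0))
print("lines",(T(568,201)+T(642,217)+T(518,353)+T(592,371))/4,"L corner",T(570,259))
print("side ends",np.mean([S(65,85),S(107,42),S(565,225),S(600,180)],0),"lines",np.mean([S(267,88),S(233,130),S(415,130),S(383,170)],0),"mort",np.mean([S(312,116),S(355,125),S(340,143),S(295,132)],0))
for n in("top","side"):
    d=np.load(f"pics/{n}0.npy");w=cloud(n,d).reshape(-1,3)
    m=(abs(w[:,0]-.574)<.06)&(abs(w[:,1]+.177)<.035)&(w[:,2]>.08);print(n,"lid z",np.nanmedian(w[m,2]))
    m=(w[:,2]>.06)&(w[:,2]<.085)&(w[:,0]>.35)&(w[:,0]<.72)&(w[:,1]>.1)&(w[:,1]<.25);print("stile z",np.nanmedian(w[m,2]), cv2.minAreaRect(w[m,:2].astype(np.float32)*1000))
s=telemetry.observe();R=cv2.Rodrigues(np.zeros(3))[0]
c=np.array([.571,-.177]);y=.0935;tgt=c+.06*np.array([np.cos(y),np.sin(y)])
dl=(tgt-s["tool_pos"][:2])*1000;a=s["tool_rot"][2]
print("tgt",tgt,"tool d",np.cos(a)*dl[0]+np.sin(a)*dl[1],-(-np.sin(a)*dl[0]+np.cos(a)*dl[1]),"roll",a-y)
E
```

```text
box corners [[ 691.8  -95.5]
 [ 704.1 -234.7]
 [ 455.1 -256.6]
 [ 444.1 -129.6]] mean [ 573.76414338 -179.10915292]
top: ends [689.71613718 155.00772867  73.        ] [677.70847159 108.08018316  73.        ] [388.4219324  185.17841104  73.        ] [399.67612172 230.4825033   73.        ] mean [538.88066572 169.68720654  73.        ]
lines [539.61773162 168.48775741  73.        ] L corner [554.32858572 174.39943916  73.        ]
side ends [541.5250091  172.45967516  73.        ] lines [541.13498371 171.94850808  73.        ] mort [540.18941506 171.76306888  73.        ]
top lid z 0.10459338316271913
stile z 0.07322336502657313 ((539.5274658203125, 169.18887329101562), (46.472476959228516, 299.91485595703125), 74.92035675048828)
side lid z 0.10462330317640628
stile z 0.07255423880943691 ((541.2034912109375, 171.12159729003906), (54.050537109375, 302.8185729980469), 75.20932006835938)
tgt [ 0.63073792 -0.17139817] tool d 557.1407464766476 -183.16825298713977 roll 0.19128851494016832
```

Measurements agree with each other: lid top z≈0.1046 (so the board is about 12 mm), stile z≈0.073, box about 250 long with yaw≈0.091, and mortise at about (0.540,0.1705) with yaw≈-0.262. Next I'll move above the far part of the lid with the fingers shut.

```bash
python3 -m crank '[[-1,20,-7,0,0.02],[-1,55,-18,0,0.05],[-1,94,-31,0,0.08],[-1,132,-43,0,0.1],[-1,170,-56,0,0.12],[-1,208,-68,0,0.14],[-1,246,-80,0,0.16],[-1,284,-93,0,0.18],[-1,322,-105,0,0.194],[-1,360,-118,0,0.194],[-1,398,-130,0,0.194],[-1,436,-143,0,0.194]]' 10; cat >> h.py <<'E'
def to(x,y,yaw=None):
    s=telemetry.observe();dl=(np.array([x,y])-s["tool_pos"][:2])*1000;a=s["tool_rot"][2]
    print("now",np.round(s["tool_pos"],4),np.round(s["tool_rot"],4),"F",np.round(s["contact_force"],2),"t",s["time"],"op",s["opening"])
    print("dx %.1f dy %.1f roll %.4f"%(np.cos(a)*dl[0]+np.sin(a)*dl[1],-(-np.sin(a)*dl[0]+np.cos(a)*dl[1]),a-(a if yaw is None else yaw)))
E
python3 -c "
from h import *;to(.6332,-.1711,.091)"
```

```text
time: 1.1
tool_pos: [0.5272, -0.2426, 0.4044]
tool_rot: [-3.141, 0.001, 0.091]
contact_force: [0.7, -0.6, -0.3]
opening: 0.0162
grip_force: 0.0
now [ 0.5272 -0.2426  0.4044] [-3.1414e+00  6.0000e-04  9.0900e-02] F [ 0.69 -0.59 -0.29] t 1.1 op 0.016205054980657475
dx 112.1 dy -61.6 roll -0.0001
```

```bash
python3 -m crank '[[-1,30,-16,0,0],[-1,60,-33,0,0],[-1,90,-50,0,0],[-1,112,-61,0,0],[-1,112,-61,20,0],[-1,112,-61,45,0],[-1,112,-61,70,0],[-1,112,-61,85,0],[-1,112,-61,95,0],[-1,112,-61,100,0],[-1,112,-61,100,0],[-1,112,-61,100,0]]'; python3 -c "
from h import *;to(.6332,-.1711,.091)"
```

```text
time: 2.1
tool_pos: [0.632, -0.1734, 0.3055]
tool_rot: [3.141, -0.001, 0.091]
contact_force: [0.1, -0.2, 0.7]
opening: 0.0004
grip_force: 0.0
now [ 0.632  -0.1734  0.3055] [ 3.1409e+00 -1.0000e-03  9.0700e-02] F [ 0.11 -0.17  0.75] t 2.1 op 0.0003681923269165796
dx 1.4 dy -2.2 roll -0.0003
```

```bash
python3 -m crank '[[-1,1,-2,3,0],[-1,1,-2,6,0],[-1,1,-2,9,0],[-1,1,-2,12,0],[-1,1,-2,14,0],[-1,1,-2,16,0],[-1,1,-2,17,0],[-1,1,-2,18,0],[-1,1,-2,18.5,0],[-1,1,-2,19,0],[-1,1,-2,19,0],[-1,1,-2,19,0]]'; python3 -m crank '[[-1,0,0,0.4,0],[-1,0,0,0.8,0],[-1,0,0,1.2,0],[-1,0,0,1.6,0],[-1,0,0,2,0],[-1,0,0,2,0]]'
```

```text
time: 3.1
tool_pos: [0.6326, -0.1712, 0.2858]
tool_rot: [3.141, -0.0, 0.091]
contact_force: [-0.7, -0.0, 0.4]
opening: 0.0007
grip_force: 0.0
time: 3.6
tool_pos: [0.6326, -0.1711, 0.2836]
tool_rot: [3.142, 0.0, 0.091]
contact_force: [0.3, 0.4, -1.1]
opening: 0.0008
grip_force: 0.0
```

```bash
python3 -m crank '[[-1,0,0,0.3,0],[-1,0,0,0.6,0],[-1,0,0,0.8,0],[-1,0,0,0.8,0]]';python3 -m crank '[[-1,0,0,0.3,0],[-1,0,0,0.6,0],[-1,0,0,0.6,0],[-1,0,0,0.6,0]]'
```

```text
time: 3.93
tool_pos: [0.6326, -0.1711, 0.2829]
tool_rot: [3.142, 0.0, 0.091]
contact_force: [-0.3, -0.0, -0.2]
opening: 0.0006
grip_force: 0.0
time: 4.27
tool_pos: [0.6326, -0.1711, 0.2825]
tool_rot: [3.141, -0.0, 0.091]
contact_force: [-1.3, 1.5, 2.4]
opening: 0.0003
grip_force: 0.8
```

```bash
python3 -m crank '[[-1,0,0,0.3,0],[-1,0,0,0.6,0],[-1,0,0,0.6,0],[-1,0,0,0.6,0]]'
```

```text
time: 4.6
tool_pos: [0.6326, -0.1711, 0.2821]
tool_rot: [3.141, -0.0, 0.091]
contact_force: [-1.9, 0.3, 5.5]
opening: 0.0005
grip_force: 2.4
```

```bash
python3 -m crank '[[-1,0,0,0.3,0],[-1,0,0,0.5,0],[-1,0,0,0.5,0],[-1,0,0,0.5,0]]'
```

```text
time: 4.93
tool_pos: [0.6326, -0.1711, 0.2819]
tool_rot: [3.141, -0.001, 0.091]
contact_force: [-1.6, 1.1, 7.3]
opening: 0.0002
grip_force: 3.4
```

```bash
python3 -m crank '[[-1,0,0,0.4,0],[-1,0,0,0.8,0],[-1,0,0,1.2,0],[-1,0,0,1.2,0],[-1,0,0,1.2,0],[-1,-1,0,1.2,0],[-1,-2,0,1.2,0],[-1,-3,0,1.2,0],[-1,-4,0,1.2,0],[-1,-5,0,1.2,0],[-1,-6,0,1.2,0]]';python3 - <<'E'
from h import *
grab("top","d1");to(.6332,-.1711)
E
```

```text
time: 5.85
tool_pos: [0.628, -0.1717, 0.2818]
tool_rot: [3.139, -0.007, 0.091]
contact_force: [4.2, 0.9, 7.5]
opening: 0.0004
grip_force: 3.6
now [ 0.6279 -0.1717  0.2818] [ 3.1393 -0.0066  0.0908] F [4.24 0.59 7.33] t 5.9 op 0.0004969953885178332
dx 5.4 dy -0.1 roll 0.0000
```

```bash
python3 -m crank '[[-1,0,0,0.4,0],[-1,0,0,0.8,0],[-1,0,0,1.2,0],[-1,0,0,1.2,0],[-1,-2,0,1.2,0],[-1,-4,0,1.2,0],[-1,-6,0,1.2,0],[-1,-8,0,1.2,0],[-1,-10,0,1.2,0],[-1,-12,0,1.2,0],[-1,-14,0,1.2,0]]';python3 - <<'E'
from h import *
grab("top","d2");a=cv2.imread("pics/top0.png");c=cv2.imread("pics/d2.png")
f=lambda i:cv2.resize(i[255:310,345:445],None,fx=4,fy=4,interpolation=cv2.INTER_CUBIC)
cv2.imwrite("pics/c2.png",np.hstack([f(a),f(c)]))
E
```

```text
time: 6.82
tool_pos: [0.6143, -0.1729, 0.2814]
tool_rot: [3.139, -0.008, 0.091]
contact_force: [4.3, 1.2, 11.3]
opening: 0.0005
grip_force: 5.2
```

View pics/c2.png

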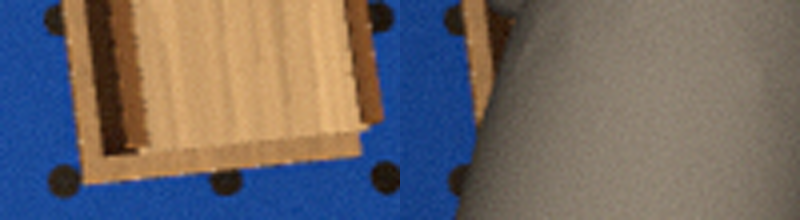

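The top view is blocked by the arm. I'll check the lid's -x end with the side camera's depth.

```bash
cat >> h.py <<'E'
def lidend(d):
    w=cloud("side",d).reshape(-1,3)
    m=(abs(w[:,1]+.18)<.05)&(w[:,2]>.095)&(w[:,2]<.112)&(w[:,0]>.25)&(w[:,0]<.6);print("lid min x",np.sort(w[m,0])[[0,10,50]],m.sum())
E
python3 - <<'E'
from h import *
lidend(np.load("pics/side0.npy"));i,d=grab("side","s2");lidend(d)
E
```

```text
lid min x [0.44587473 0.44905066 0.4566877 ] 924
lid min x [0.43114418 0.43520394 0.44216271] 984
```

The lid is sliding with the fingertips: it has moved about 14 mm at about 11 N. I'll carry on.

```bash
python3 -m crank '[[-1,-2,0,0.2,0],[-1,-5,0,0.2,0],[-1,-8,0,0.2,0],[-1,-11,0,0.2,0],[-1,-14,0,0.2,0],[-1,-17,0,0.2,0],[-1,-20,0,0.2,0],[-1,-23,0,0.2,0],[-1,-26,0,0.2,0],[-1,-29,0,0.2,0],[-1,-32,0,0.2,0],[-1,-35,0,0.2,0]]';  python3 -c "
from h import *
lidend(vision.read_camera('side')[1])"
```

```text
time: 7.92
tool_pos: [0.5795, -0.1761, 0.2813]
tool_rot: [3.139, -0.009, 0.091]
contact_force: [4.7, 2.9, 11.3]
opening: 0.0001
grip_force: 5.8
lid min x [0.39607203 0.40088087 0.40758364] 1135
```

```bash
python3 -m crank '[[-1,-2,0,0,0],[-1,-5,0,0,0],[-1,-8,0,0,0],[-1,-11,0,0,0],[-1,-14,0,0,0],[-1,-17,0,0,0],[-1,-20,0,0,0],[-1,-23,0,0,0],[-1,-26,0,0,0],[-1,-29,0,0,0],[-1,-32,0,0,0],[-1,-35,0,0,0]]';  python3 -m crank '[[-1,-2,0,0,0],[-1,-5,0,0,0],[-1,-8,0,0,0],[-1,-11,0,0,0],[-1,-14,0,0,0],[-1,-17,0,0,0],[-1,-20,0,0,0],[-1,-22,0,0,0],[-1,-24,0,0,0],[-1,-26,0,0,0]]'; python3 -c "
from h import *
lidend(vision.read_camera('side')[1])"
```

```text
time: 8.97
tool_pos: [0.5447, -0.1793, 0.2812]
tool_rot: [3.139, -0.008, 0.091]
contact_force: [4.6, 3.4, 11.8]
opening: 0.0008
grip_force: 6.1
time: 9.8
tool_pos: [0.5188, -0.1817, 0.2811]
tool_rot: [3.139, -0.008, 0.091]
contact_force: [5.2, 3.8, 13.2]
opening: 0.0002
grip_force: 6.4
lid min x [0.33598594 0.33889118 0.34545795] 1479
```

```bash
python3 -m crank '[[-1,-1,0,-0.2,0],[-1,-2,0,-0.3,0],[-1,-3,0,-0.3,0],[-1,-4,0,-0.3,0],[-1,-5,0,-0.3,0],[-1,-6,0,-0.3,0],[-1,-7,0,-0.3,0],[-1,-8,0,-0.3,0],[-1,-9,0,-0.3,0]]';  python3 -m crank '[[-1,-1,0,0,0],[-1,-2,0,0,0],[-1,-3,0,0,0],[-1,-4,0,0,0],[-1,-5,0,0,0],[-1,-6,0,0,0]]'; python3 -c "
from h import *
lidend(vision.read_camera('side')[1])"
```

```text
time: 10.6
tool_pos: [0.5098, -0.1825, 0.2812]
tool_rot: [3.139, -0.008, 0.091]
contact_force: [5.4, 3.5, 11.8]
opening: 0.0004
grip_force: 6.1
time: 11.1
tool_pos: [0.5043, -0.1833, 0.2813]
tool_rot: [3.138, -0.009, 0.091]
contact_force: [7.1, 2.6, 10.6]
opening: 0.0005
grip_force: 5.5
lid min x [0.32349605 0.32661393 0.33317296] 1497
```

```bash
python3 -m crank '[[0,0,0,-3,0],[0,0,0,-10,0],[0,0,0,-30,0],[0,0,0,-60,0],[0,0,0,-100,0],[0,0,0,-120,0],[0,-30,-30,-130,0],[0,-30,-70,-130,0],[0,-30,-110,-130,0],[0,-30,-150,-130,0],[0,-30,-150,-130,0]]'; python3 - <<'E'
from h import *
i,d=grab("side","s3");lidend(d);i,d=grab("top","t3")
im=cv2.imread("pics/t3.png");cv2.imwrite("pics/c3.png",cv2.resize(im[165:310,345:445],None,fx=4,fy=4,interpolation=cv2.INTER_CUBIC))
to(.6332,-.1711,.091)
w=cloud("top",d).reshape(-1,3);m=(abs(w[:,0]-.633)<.04)&(abs(w[:,1]+.171)<.04)&(w[:,2]>.08)&(w[:,2]<.105);print(m.sum(),cv2.minAreaRect(w[m,:2].astype(np.float32)*1000) if m.sum()>4 else 0,np.median(w[m],0))
E
```

```text
time: 12.07
tool_pos: [0.4572, -0.0312, 0.409]
tool_rot: [-3.139, 0.001, 0.096]
contact_force: [-0.1, 0.6, -0.1]
opening: 0.0456
grip_force: 0.0
lid min x [0.32349821 0.32617817 0.33256612] 1597
now [ 0.4584 -0.0352  0.409 ] [3.1413e+00 4.0000e-04 9.4100e-02] F [-0.3   0.01  0.05] t 12.1667 op 0.04603691571136273
dx 161.3 dy 151.8 roll 0.0031
86 ((634.2059326171875, -171.43287658691406), (14.633806228637695, 26.70864486694336), 89.71315002441406) [ 0.63342929 -0.17015517  0.09395365]
```

View pics/c3.png

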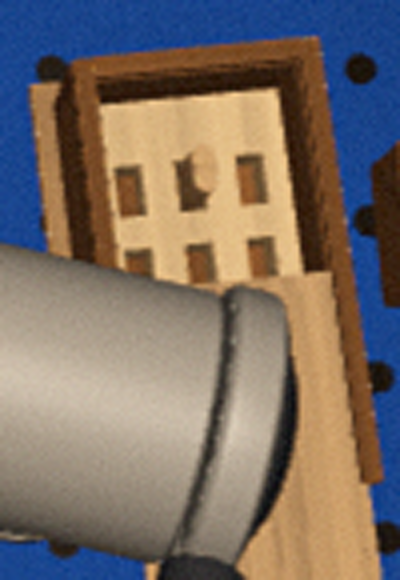

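Lid is fully open. The tenon top is at (0.634,-0.171), z≈0.094, as predicted. Going over it.

```bash
python3 -m crank '[[0,15,15,0,0],[0,40,38,0,0],[0,67,64,0,0],[0,94,89,0,0],[0,120,114,0,0],[0,142,134,0,0],[0,156,147,0,0],[0,162,152,0,0],[0,162,152,0,0],[0,162,152,0,0]]';python3 -c "
from h import *
to(.6338,-.1713,.091)"
```

```text
time: 13.0
tool_pos: [0.6336, -0.1747, 0.4078]
tool_rot: [-3.141, 0.002, 0.089]
contact_force: [0.7, 0.5, 0.4]
opening: 0.0457
grip_force: 0.0
now [ 0.6336 -0.1747  0.4078] [-3.141e+00  1.800e-03  8.870e-02] F [0.68 0.46 0.41] t 13.0 op 0.045747198221899134
dx 0.5 dy -3.4 roll -0.0023
```

```bash
python3 -m crank '[[0,0,-3,10,0],[0,0,-3,30,0],[0,0,-3,55,0],[0,0,-3,80,0],[0,0,-3,105,0],[0,0,-3,120,0],[0,0,-3,128,0],[0,0,-3,130,0],[0,0,-3,130,0],[0,0,-3,130,0]]';python3 -c "
from h import *
to(.6338,-.1713,.091)"
```

```text
time: 13.83
tool_pos: [0.6337, -0.17, 0.2803]
tool_rot: [3.141, -0.002, 0.091]
contact_force: [0.4, 0.4, 0.6]
opening: 0.0458
grip_force: 0.0
now [ 0.6337 -0.17    0.2803] [ 3.1405e+00 -1.9000e-03  9.1000e-02] F [0.4  0.42 0.62] t 13.8333 op 0.04580144670154867
dx -0.0 dy 1.3 roll -0.0000
```

```bash
python3 -m crank '[[0,0,1,8,0],[0,0,1,18,0],[0,0,1,28,0],[0,0,1,36,0],[0,0,1,41,0],[0,0,1,43.5,0],[0,0,1,43.5,0],[0,0,1,43.5,0]]';python3 -m crank '[[-0.5,0,0,0,0],[-0.6,0,0,0,0],[-0.7,0,0,0,0],[-0.8,0,0,0,0],[-1,0,0,0,0],[-1,0,0,0,0],[-1,0,0,0,0],[-1,0,0,0,0]]' 15
```

```text
time: 14.5
tool_pos: [0.6337, -0.1711, 0.2354]
tool_rot: [3.141, -0.0, 0.091]
contact_force: [-0.7, 0.1, 0.4]
opening: 0.0459
grip_force: 0.0
time: 15.17
tool_pos: [0.6336, -0.171, 0.2355]
tool_rot: [3.141, -0.0, 0.091]
contact_force: [0.2, -0.6, 0.8]
opening: 0.0142
grip_force: 15.0
```

```bash
python3 -m crank '[[-1,0,0,-3,0],[-1,0,0,-8,0],[-1,0,0,-20,0],[-1,0,0,-35,0],[-1,0,0,-55,0],[-1,0,0,-80,0],[-1,0,0,-110,0],[-1,0,0,-140,0],[-1,0,0,-165,0],[-1,0,0,-175,0],[-1,0,0,-175,0]]';python3 -c "
from h import *
to(.54,.1705,-.262)"
```

```text
time: 16.08
tool_pos: [0.6336, -0.171, 0.4144]
tool_rot: [3.138, -0.006, 0.091]
contact_force: [1.0, -0.4, -0.1]
opening: 0.014
grip_force: 15.0
now [ 0.6336 -0.171   0.4144] [ 3.1385 -0.006   0.0908] F [ 1.01 -0.39 -0.1 ] t 16.0833 op 0.014009571681857281
dx -62.3 dy -348.6 roll 0.3528
```

```bash
python3 -m crank '[[-1,-3,-15,0,0.02],[-1,-8,-42,0,0.06],[-1,-14,-76,0,0.1],[-1,-20,-112,0,0.14],[-1,-26,-148,0,0.18],[-1,-33,-184,0,0.22],[-1,-39,-220,0,0.26],[-1,-46,-256,0,0.3],[-1,-52,-290,0,0.33],[-1,-57,-320,0,0.353],[-1,-61,-340,0,0.353],[-1,-62,-348,0,0.353]]';python3 -m crank '[[-1,0,0,10,0],[-1,0,0,25,0],[-1,0,0,45,0],[-1,0,0,65,0],[-1,0,0,78,0],[-1,0,0,84,0],[-1,0,0,85,0],[-1,0,0,85,0],[-1,0,0,85,0]]'; python3 - <<'E'
from h import *
to(.54,.1705,-.262)
a=grab("top","t4")[0];b=grab("side","s4")[0]
f=lambda i:cv2.resize(i,None,fx=5,fy=5,interpolation=cv2.INTER_CUBIC)[:,:,::-1]
cv2.imwrite("pics/c4.png",np.hstack([f(a[205:300,205:285]),f(b[245:340,290:370])]))
E
```

```text
time: 17.08
tool_pos: [0.5389, 0.1725, 0.4087]
tool_rot: [3.141, 0.003, -0.259]
contact_force: [0.1, -0.4, -0.4]
opening: 0.0137
grip_force: 15.0
time: 17.83
tool_pos: [0.5408, 0.1694, 0.3259]
tool_rot: [-3.141, -0.001, -0.263]
contact_force: [0.5, -0.3, 0.7]
opening: 0.0141
grip_force: 15.0
now [0.5408 0.1694 0.3259] [-3.1413e+00 -1.2000e-03 -2.6290e-01] F [ 0.46 -0.34  0.68] t 17.8333 op 0.014147618544594365
dx -1.0 dy -0.9 roll -0.0009
```

View pics/c4.png

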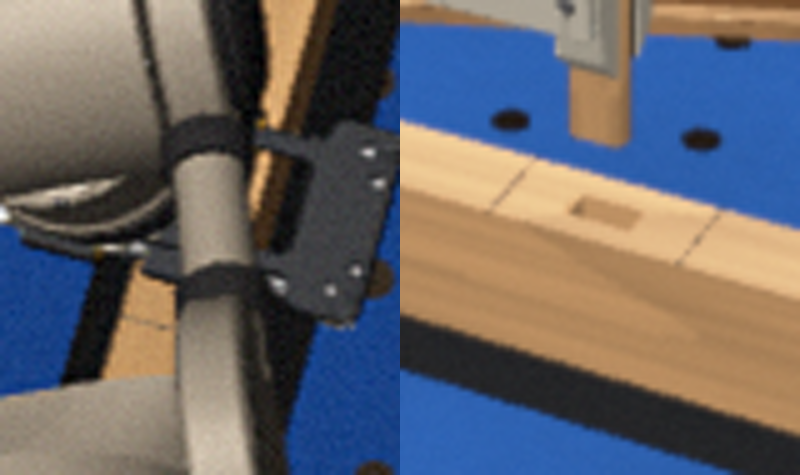

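```bash
python3 - <<'E'
from h import *
c=np.array([.5408,.1694]);a=-.263;R=np.array([[np.cos(a),-np.sin(a)],[np.sin(a),np.cos(a)]])
cr=lambda p:np.round(((p-[290,245])+.5)*5-.5+[400,0],1)
for sx,sy in((1,1),(-1,1),(-1,-1)):
    print("foot",sx,sy,cr(proj("side",[*(c+R@[sx*.014,sy*.007]),.1101])))
c2=np.array([.540,.1705])
for sx,sy in((1,1),(1,-1),(-1,-1),(-1,1)):print("mort",sx,sy,cr(proj("side",[*(c2+R@[sx*.0165,sy*.0095]),.073])),cr(proj("side",[*(c2+R@[sx*.015,sy*.008]),.0715])))
# fine localisation of mortise in early side image: enlarged darkness
im=cv2.imread("pics/s4.png");g=cv2.resize(im[275:300,315:350],None,fx=16,fy=16,interpolation=cv2.INTER_CUBIC)
t=cv2.resize(cv2.imread("pics/top0.png")[232:267,228:258],None,fx=16,fy=16,interpolation=cv2.INTER_CUBIC)
k=cv2.resize(im[245:280,318:343],None,fx=10,fy=10,interpolation=cv2.INTER_CUBIC)
o=np.zeros((600,800,3),np.uint8);o[:400,:560]=g;o[:350,560:][:, :240]=k[:,:240]
cv2.imwrite("pics/c5.png",o)
E
```

```text
foot 1 1 [569.  136.2]
foot -1 1 [628.3 152.2]
foot -1 -1 [642.8 135.6]
mort 1 1 [563.7 211.5] [568.5 213.5]
mort 1 -1 [583.7 189. ] [585.2 194.4]
mort -1 -1 [652.2 207.9] [647.5 211.7]
mort -1 1 [632.8 230.9] [631.2 231. ]
```

View pics/c5.png

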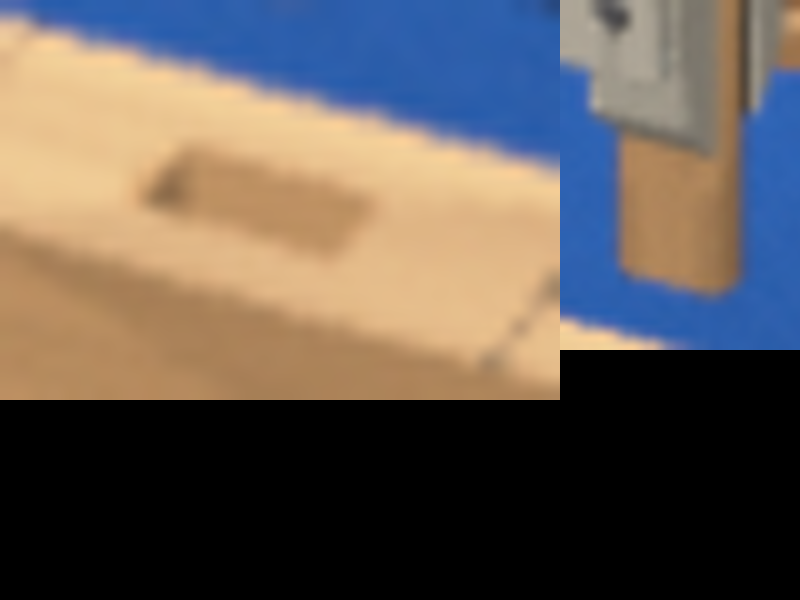

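```bash
python3 - <<'E'
from h import *
im=cv2.imread("pics/s4.png").astype(int);d=np.load("pics/s4.npy")
for v in(264,267,270):print(v,[tuple(im[v,u]) [0::2] for u in range(321,342)])
w=cloud("side",d);a=-.263;c=np.array([.5408,.1694])
for v in(264,267,270):
    p=w[v,321:342];q=p[:,:2]-c;x=np.cos(a)*q[:,0]+np.sin(a)*q[:,1];y=-np.sin(a)*q[:,0]+np.cos(a)*q[:,1];print(np.round(np.c_[x,y,p[:,2]]*1000).tolist())
for v in(284,286,288,290):print(v,im[v,318:344].sum(1).tolist())
E
```

```text
264 [(np.int64(177), np.int64(46)), (np.int64(174), np.int64(47)), (np.int64(148), np.int64(78)), (np.int64(95), np.int64(151)), (np.int64(87), np.int64(167)), (np.int64(92), np.int64(176)), (np.int64(90), np.int64(175)), (np.int64(92), np.int64(174)), (np.int64(88), np.int64(172)), (np.int64(90), np.int64(175)), (np.int64(88), np.int64(172)), (np.int64(85), np.int64(166)), (np.int64(84), np.int64(161)), (np.int64(74), np.int64(143)), (np.int64(79), np.int64(124)), (np.int64(142), np.int64(71)), (np.int64(173), np.int64(47)), (np.int64(177), np.int64(46)), (np.int64(178), np.int64(48)), (np.int64(177), np.int64(46)), (np.int64(178), np.int64(49))]
267 [(np.int64(179), np.int64(47)), (np.int64(175), np.int64(46)), (np.int64(150), np.int64(77)), (np.int64(96), np.int64(149)), (np.int64(85), np.int64(165)), (np.int64(91), np.int64(176)), (np.int64(92), np.int64(176)), (np.int64(91), np.int64(174)), (np.int64(89), np.int64(174)), (np.int64(90), np.int64(176)), (np.int64(87), np.int64(168)), (np.int64(83), np.int64(160)), (np.int64(80), np.int64(153)), (np.int64(73), np.int64(140)), (np.i
[... 2013 characters left out ...]
.0, 121.0], [-12.0, 4.0, 120.0], [65.0, -158.0, 3.0], [64.0, -161.0, 2.0], [62.0, -162.0, 2.0], [61.0, -167.0, -1.0], [59.0, -167.0, -0.0], [54.0, -163.0, 3.0]]
284 [578, 576, 570, 571, 576, 570, 567, 555, 473, 471, 502, 531, 552, 561, 566, 573, 579, 581, 586, 593, 594, 599, 602, 592, 585, 581]
286 [588, 591, 592, 591, 581, 527, 447, 343, 376, 430, 435, 437, 429, 437, 442, 444, 467, 477, 524, 552, 562, 567, 574, 577, 581, 580]
288 [545, 548, 544, 544, 548, 544, 525, 477, 447, 460, 443, 436, 430, 429, 431, 434, 436, 437, 431, 448, 504, 537, 543, 539, 540, 535]
290 [431, 475, 489, 521, 525, 529, 534, 537, 541, 542, 540, 545, 536, 531, 513, 471, 461, 446, 485, 537, 547, 542, 543, 541, 541, 541]
```

```bash
cat > cmp.py <<'E'
from h import *
from scipy.optimize import least_squares
def edge(prof,lo,hi):  # subpixel crossing positions of half level
    m=(lo+hi)/2;return [i+(m-prof[i])/(prof[i+1]-prof[i]) for i in range(len(prof)-1) if (prof[i]-m)*(prof[i+1]-m)<0]
def run(f,tcp,a):
    im=cv2.imread(f).astype(float);g=im[:,:,0]-im[:,:,2]   # B-R : +130 bench, -80 wood
    zf=tcp[2]-.2158
    rows=[int(round(proj("side",[tcp[0],tcp[1],zf+h])[1])) for h in(.008,.012,.016,.02)]
    R=np.array([[np.cos(a),-np.sin(a)],[np.sin(a),np.cos(a)]])
    t=np.linspace(0,2*np.pi,200);o=np.c_[np.cos(t)*.007+.007*np.sign(np.cos(t)),np.sin(t)*.007]
    oi=np.c_[np.cos(t)*.006+.007*np.sign(np.cos(t)),np.sin(t)*.006]
    def hull(dx,dy):
        c=np.array(tcp[:2])+[dx,dy]
        P=[proj("side",[*(c+R@q),z]) for Q,z in((oi,zf),(o,zf+.001),(o,zf+.03)) for q in Q]
        return cv2.convexHull(np.float32(P))[:,0]
    obs=[];u0=int(proj("side",[*tcp[:2],zf])[0])
    for v in rows:
        e=edge(g[v,u0-12:u0+12],-80,130);obs+=[(u0-12+e[0],v),(u0-12+e[-1],v)]
    bot=[]
    for u in range(u0-4,u0+4):
        v0=int(proj("side",[*tcp[:2],zf+.01])[1]);e=edge(g[v0:v0+14,u],-80,130);
        if e: bot.append((u,v0+e[0]))
    def res(p):
        h=hull(*p);return [cv2.pointPolygonTest(h.reshape(-1,1,2),(float(u),float(v)),True) for u,v in obs+bot]
    s=least_squares(res,[0,0],diff_step=1e-4,x_scale=.001);print("tenon side-frame offset mm",s.x*1e3,"rms px",np.sqrt(np.mean(s.fun**2)),len(bot))
    return np.array(tcp[:2])+s.x
if __name__=="__main__":
    a=-.263;tn=run("pics/s4.png",[.5408,.1694,.3259],a);print("tenon",tn)
    # mortise: fit dark quad model on rectified side/top views
    R=np.array([[np.cos(a),-np.sin(a)],[np.sin(a),np.cos(a)]])
    for n,f in(("side","pics/s4.png"),("side","pics/side0.png"),("top","pics/top0.png")):
        im=cv2.imread(f).astype(np.float32).sum(2);c=np.array([.54,.1705])
        X,Y=np.meshgrid(np.arange(-30,31),np.arange(-28,29))
        P=np.array([proj(n,[*(c+R@[x/1e3,y/1e3]),.073]) for x,y in zip(X.ravel(),Y.ravel())],np.float32).reshape(*X.shape,2)
        r=cv2.remap(im,P[...,0],P[...,1],cv2.INTER_LINEAR)
        print(n,"x-profile(mid)",[int(v) for v in r[24:33,:].mean(0)[5:56]]);print("y-profile",[int(v) for v in r[:,24:37].mean(1)])
E
python3 cmp.py
```

```text
Traceback (most recent call last):
  File "cmp.py", line 28, in <module>
    a=-.263;tn=run("pics/s4.png",[.5408,.1694,.3259],a);print("tenon",tn)
               ~~~^^^^^^^^^^^^^^^^^^^^^^^^^^^^^^^^^^^^^
  File "cmp.py", line 25, in run
    s=least_squares(res,[0,0],diff_step=1e-4,x_scale=.001);print("tenon side-frame offset mm",s.x*1e3,"rms px",np.sqrt(np.mean(s.fun**2)),len(bot))
  File "cmp.py", line 24, in res
    h=hull(*p);return [cv2.pointPolygonTest(h.reshape(-1,1,2),(float(u),float(v)),True) for u,v in obs+bot]
  File "cmp.py", line 14, in hull
    P=[proj("side",[*(c+R@q),z]) for Q,z in((oi,zf),(o,zf+.001),(o,zf+.03)) for q in Q]
       ~~~~^^^^^^^^^^^^^^^^^^^^^
  File "h.py", line 10, in proj
    K,R,t=cal(n);q=K@(R@np.array(p)+t);return q[:2]/q[2]
          ~~~^^^
  File "h.py", line 4, in cal
    c=vision.get_calibration(n);K=np.array(c["camera_matrix"],float);R=cv2.Rodrigues(np.array(c["rvec"],float))[0];t=np.array(c["tvec"],float).ravel();return K,R,t
ValueError: time passes only in moves, steps and waits
```

```bash
sed -i 's/^def cal(n)/from functools import lru_cache\n@lru_cache\ndef cal(n)/' h.py; sed -i 's/return \[cv2.pointPolygonTest/return [cv2.pointPolygonTest/; s/h=hull(\*p)/h=hull(p[0]*1e-3,p[1]*1e-3)/; s/\[0,0\],diff_step=1e-4,x_scale=.001/[.1,.1],diff_step=.1/; s/s.x\*1e3/s.x/; s/+s.x$/+s.x*1e-3/' cmp.py; python3 cmp.py
```

```text
tenon side-frame offset mm [ 2.74023965 -0.1828724 ] rms px 0.12807217200686655 8
tenon [0.54354024 0.16921713]
side x-profile(mid) [539, 539, 539, 538, 538, 539, 539, 537, 531, 517, 497, 473, 453, 442, 439, 439, 439, 439, 439, 440, 440, 438, 437, 438, 440, 441, 441, 440, 438, 437, 437, 438, 437, 437, 434, 426, 416, 406, 407, 429, 470, 513, 542, 555, 564, 570, 574, 576, 577, 576, 575]
y-profile [315, 323, 336, 359, 393, 434, 480, 522, 553, 574, 587, 593, 594, 593, 589, 585, 580, 575, 569, 561, 549, 529, 507, 482, 461, 448, 440, 436, 434, 434, 433, 433, 432, 432, 434, 439, 449, 466, 487, 507, 523, 533, 538, 540, 541, 540, 537, 533, 526, 513, 492, 467, 440, 417, 402, 393, 386]
side x-profile(mid) [531, 531, 529, 528, 527, 527, 528, 526, 520, 507, 488, 463, 442, 432, 430, 430, 430, 429, 431, 432, 431, 428, 427, 428, 429, 429, 428, 427, 427, 426, 426, 428, 429, 429, 425, 416, 404, 396, 397, 419, 459, 502, 532, 546, 555, 562, 564, 564, 564, 564, 564]
y-profile [307, 314, 327, 350, 383, 424, 469, 511, 542, 562, 575, 582, 584, 582, 580, 576, 571, 566, 559, 550, 538, 519, 496, 471, 449, 436, 428, 425, 424, 424, 423, 423, 422, 423, 425, 430, 440, 456, 477, 496, 512, 522, 527, 529, 529, 528, 526, 522, 516, 503, 482, 458, 431, 409, 393, 383, 378]
top x-profile(mid) [459, 459, 457, 456, 457, 459, 457, 455, 444, 429, 416, 401, 386, 378, 370, 373, 381, 388, 386, 383, 388, 393, 395, 390, 384, 383, 390, 398, 396, 387, 376, 372, 377, 382, 376, 329, 269, 229, 233, 293, 390, 469, 500, 502, 501, 497, 493, 492, 494, 495, 495]
y-profile [137, 132, 147, 191, 284, 395, 476, 514, 531, 533, 531, 524, 515, 509, 504, 501, 497, 492, 484, 479, 478, 480, 485, 490, 495, 499, 503, 491, 453, 378, 288, 210, 168, 166, 223, 312, 389, 437, 461, 465, 464, 462, 460, 460, 460, 462, 464, 461, 427, 363, 274, 182, 106, 67, 55, 58, 59]
```

Side-frame fit: the tenon is at (543.5,169.2), the mortise at (541.5,170.3). That means a tool shift of about (-2.2,-0.5) mm, and the top-camera numbers agree. Shift, then recheck.

```bash
python3 -m crank '[[-1,-1,-0.3,0,0],[-1,-2.2,-0.5,0,0],[-1,-2.2,-0.5,0,0],[-1,-2.2,-0.5,0,0],[-1,-2.2,-0.5,0,0]]'; python3 - <<'E'
from h import *
import cmp
grab("side","s5");s=telemetry.observe();p=list(s["tool_pos"]);a=s["tool_rot"][2];print(p,a)
t=cmp.run("pics/s5.png",p,a);d=(np.array([.5415,.1703])-t)*1000;print(t,"tool d",np.cos(a)*d[0]+np.sin(a)*d[1],np.sin(a)*d[0]-np.cos(a)*d[1])
E
```

```text
time: 18.35
tool_pos: [0.5383, 0.171, 0.3255]
tool_rot: [3.142, -0.0, -0.262]
contact_force: [0.3, 0.0, 0.0]
opening: 0.0139
grip_force: 15.0
[np.float64(0.5383032739554298), np.float64(0.17102024286092996), np.float64(0.3254765601759393)] -0.262088649986435
tenon side-frame offset mm [2.25856595 0.17694954] rms px 0.11889538266869001 8
[0.54056184 0.17119719] tool d 1.1385839457722413 0.6234782888446787
```

```bash
python3 -m crank '[[-1,0.9,0.5,4,0],[-1,0.9,0.5,12,0],[-1,0.9,0.5,20,0],[-1,0.9,0.5,26,0],[-1,0.9,0.5,30,0],[-1,0.9,0.5,32,0],[-1,0.9,0.5,32,0],[-1,0.9,0.5,32,0]]';  python3 -m crank '[[-1,0,0,1,0],[-1,0,0,2,0],[-1,0,0,3,0],[-1,0,0,4,0],[-1,0,0,5,0],[-1,0,0,6,0],[-1,0,0,7,0],[-1,0,0,7,0]]' 10; python3 -c "
from h import *
to(.5392,.1702,-.262)"
```

```text
time: 19.07
tool_pos: [0.5391, 0.1703, 0.2933]
tool_rot: [3.142, -0.0, -0.262]
contact_force: [0.5, 0.5, -1.0]
opening: 0.0139
grip_force: 15.0
time: 19.73
tool_pos: [0.539, 0.1702, 0.2861]
tool_rot: [3.141, 0.0, -0.262]
contact_force: [0.1, -0.2, 0.2]
opening: 0.0138
grip_force: 10.0
now [0.539  0.1702 0.2861] [ 3.1413e+00  3.0000e-04 -2.6220e-01] F [ 0.14 -0.16  0.2 ] t 19.7333 op 0.01375286791840115
dx 0.2 dy -0.0 roll -0.0002
```

```bash
python3 -m crank '[[-1,0,0,1,0],[-1,0,0,2,0],[-1,0,0,3,0],[-1,0,0,4,0],[-1,0,0,5,0],[-1,0,0,5,0]]';python3 -m crank '[[-1,0,0,1,0],[-1,0,0,2,0],[-1,0,0,3,0],[-1,0,0,4,0],[-1,0,0,5,0],[-1,0,0,5,0]]'
```

```text
time: 20.23
tool_pos: [0.539, 0.1702, 0.2811]
tool_rot: [3.141, 0.0, -0.262]
contact_force: [-0.5, 0.2, 0.2]
opening: 0.014
grip_force: 10.0
time: 20.73
tool_pos: [0.539, 0.1702, 0.2761]
tool_rot: [3.141, 0.0, -0.262]
contact_force: [-0.0, 0.5, -0.4]
opening: 0.0141
grip_force: 10.0
```

```bash
python3 -m crank '[[-1,0,0,2,0],[-1,0,0,4,0],[-1,0,0,6,0],[-1,0,0,8,0],[-1,0,0,10,0],[-1,0,0,10,0]]';python3 -m crank '[[-1,0,0,2,0],[-1,0,0,4,0],[-1,0,0,6,0],[-1,0,0,8,0],[-1,0,0,9.5,0],[-1,0,0,9.5,0]]'; python3 -m crank '[[-1,0,0,0.5,0],[-1,0,0,1,0],[-1,0,0,1.5,0],[-1,0,0,2,0],[-1,0,0,2.5,0],[-1,0,0,2.5,0]]'
```

```text
time: 21.23
tool_pos: [0.5389, 0.1702, 0.2658]
tool_rot: [3.141, 0.001, -0.262]
contact_force: [0.1, -0.7, -0.6]
opening: 0.0139
grip_force: 10.0
time: 21.73
tool_pos: [0.5389, 0.1702, 0.2565]
tool_rot: [3.141, 0.001, -0.262]
contact_force: [0.2, -0.4, -1.2]
opening: 0.0138
grip_force: 10.0
time: 22.23
tool_pos: [0.539, 0.1702, 0.2543]
tool_rot: [3.141, 0.0, -0.262]
contact_force: [-0.4, 0.0, -1.0]
opening: 0.0135
grip_force: 10.0
```

```bash
python3 -m crank '[[-1,0,0,0.4,0],[-1,0,0,0.8,0],[-1,0,0,1.2,0],[-1,0,0,1.2,0]]'
```

```text
time: 22.57
tool_pos: [0.539, 0.1702, 0.254]
tool_rot: [-3.142, -0.001, -0.262]
contact_force: [-2.2, 0.2, 6.1]
opening: 0.014
grip_force: 10.0
```

Foot touched at TCP z=0.254 against a predicted 0.2538, so it is home. Releasing.

```bash
python3 -m crank '[[-1,0,0,-0.8,0],[-0.6,0,0,-0.8,0],[-0.5,0,0,-0.8,0],[-0.3,0,0,-0.8,0],[-0.2,0,0,-0.8,0],[-0.2,0,0,-0.8,0],[-0.2,0,0,-4,0],[-0.2,0,0,-12,0],[-0.2,0,0,-25,0],[-0.2,0,0,-45,0],[-0.2,0,0,-75,0],[-0.2,0,0,-110,0]]'; python3 -m crank '[[-0.2,0,10,-20,0],[-0.2,0,30,-40,0],[-0.2,0,60,-40,0],[-0.2,0,90,-40,0],[-0.2,0,120,-40,0],[-0.2,0,150,-40,0],[-0.2,0,170,-40,0],[-0.2,0,170,-40,0],[-0.2,0,170,-40,0]]'; python3 - <<'E'
from h import *
i,d=grab("side","s6");lidend(d);i2,_=grab("top","t6")
cv2.imwrite("pics/c6.png",np.hstack([cv2.resize(x,(400,300),interpolation=cv2.INTER_AREA) for x in(i,i2)]+[])[:,:,::-1])
cv2.imwrite("pics/c6.png",np.vstack([cv2.imread("pics/c6.png"),cv2.resize(i[230:350,230:550],(800,300))[:,:,::-1]]))
w=cloud("side",d).reshape(-1,3);m=(abs(w[:,0]-.541)<.02)&(abs(w[:,1]-.17)<.02)&(w[:,2]>.08)&(w[:,2]<.16);print("tenon top z",np.sort(w[m,2])[-12:])
to(.54,.17)
E
```

```text
time: 23.57
tool_pos: [0.5386, 0.1702, 0.3637]
tool_rot: [3.14, 0.003, -0.262]
contact_force: [0.9, 0.2, 0.5]
opening: 0.0368
grip_force: 0.0
time: 24.32
tool_pos: [0.4948, 0.0053, 0.404]
tool_rot: [-3.141, -0.001, -0.265]
contact_force: [0.3, 0.5, 0.2]
opening: 0.0368
grip_force: 0.0
lid min x [0.32376011 0.3263953  0.33256612] 1590
tenon top z [0.1141889  0.11427107 0.11430059 0.11457924 0.11501066 0.11505162
 0.1151428  0.11517823 0.11581343 0.11625157 0.11667321 0.11725887]
now [0.4951 0.0066 0.4037] [-3.1412e+00 -8.0000e-04 -2.6210e-01] F [ 0.36 -0.28 -0.25] t 24.4167 op 0.03682097701619512
dx 1.0 dy -169.5 roll 0.0000
```

View pics/c6.png

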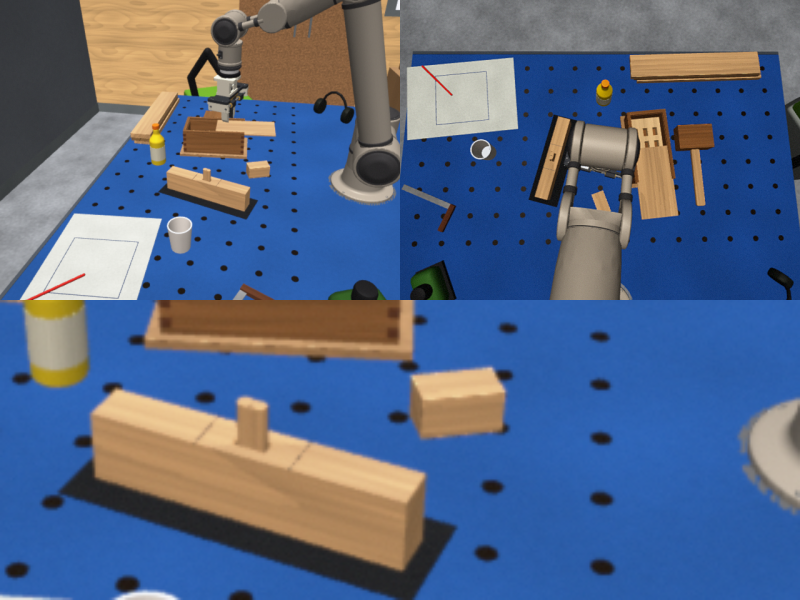

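The tenon stands upright and seated, with its top at about 0.113. The lid is open, the other objects haven't moved and the gripper is clear.

```bash
python3 -c "
from cell import ticket;print(ticket.hand_in())"
```

```text
the job is handed in; nothing more can be done
None
```

The job is done and handed in at about 24 s: lid drawn back to its stop with about 13 N at most in the readings and left open, tenon seated upright and home in the mortise (about 6 N on touching bottom) and released, bystanders untouched.

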